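# Set up the folding badge tote

### The arm

A 6-joint arm with a two-finger parallel gripper is mounted at the origin on a cart in front of the work surface, level with it; the furniture and walls round the work are solid. World frame = base frame: x ahead of the robot, y to its left, z up, the work surface at z = 0. Lengths are in mm, angles in rad, forces in N, time in s.
With the tool pointing down it reaches from about 350 to 975 mm from the base axis. Payload 7.1 kg.
Tool frame: the origin (TCP) lies midway between the tips of the shut fingers; the grasp point (between the pads) lies 19 mm behind it; z points along the fingers, y is the line along which they close (so a half turn about z gives the same grasp; the last joint's range is limited). The gripper opens to 88 mm and grips with 3 to 60 N. Pads are 20 mm wide; open, the fingers measure 115 mm over their backs; the gripper's body (75 mm by 178 mm) begins 61 mm behind the grasp point.
Start: joints at [-1.297, 0.423, 1.63, -0, 1.089, -0.019], TCP at [180.414, -598.377, 222.675] pointing down, gripper open.
Joint ranges: [-3, 3], [-0.9, 2.11], [0.09, 2.58], [-1.31, 4.45], [0.11, 2.69], [-2.54, 2.54]. Speed limits (rad/s): [2.39, 2.39, 3.01, 3.14, 3.14, 3.14].

### API

Orientations are given as a rotation vector (axis times angle).
In Python, from workcell import get_obs, get_image, camera_params, close_job gives the robot as it stands.
- The arm moves only by the shell command python3 -m creep 'ROWS' [OPENING]. ROWS is a JSON object of lists of equal length, an entry for each row: "delta_pos": the shift along the tool's x, y, z in m, a list of three; "twist": the turn, a rotation vector about the tool's x, y, z in degrees, a list of three. A call has 1 to 20 rows; each row shifts and turns the commanded pose from where the row before left it, along the tool's axes as they then stand; what a row does not reach is not made up. A row lasts 1/12 s, in which the tool goes at most 41.7 mm and 7.16 degrees, less where a joint would pass 70% of its speed; a pose out of reach is approached as far as the arm can. A call with a gripper value outside its range is refused whole. OPENING is the opening, from 0 (shut) to 1 (fully open), set as the call begins (- or left out, the last holds). The fingers move at their own pace and stop on an object; the grip force is fixed at half the most. Time passes only in rows, so rows that do not move let the fingers close. It gives the time, the measured TCP pose, the force, the opening and the grip force at its end, in the units of the state.
- get_obs(): the state, without advancing time (a new reading comes with each control period).
- get_image(name): name is "scene" or "top" or "wrist"; returns (picture, depth): 420x560x3 uint8, red, green, blue; 420x560 float32, mm along the optical axis (not along the pixel's ray), 0 where there is no reading.
- camera_params(name): a dict with "camera_matrix" (3x3 intrinsics, pixels), "extrinsics" (4x4, takes a point from camera to world coordinates). Camera axes: x right, y down, z forward; pixel columns grow to the right and rows downward; lengths in mm; the calibration is good to about 2 mm. The wrist camera is an equidistant fisheye: a pixel r from the principal point sees the ray r / f radians off the axis. A picture is of the moment at which its call begins: read the wrist's pose just before it. camera_params takes no time and is no camera call; for the wrist camera it gives the pose at the moment of the call.
- close_job(): hands the job in; it is judged then, once.
The state is a dict: "t": time; "qpos": joint angles; "qvel": joint speeds; "joint_torque": joint torques, N m; "ee_pos": TCP position; "orientation": TCP orientation; "ft_force": force on the tool from outside, world axes, zero at the start; "moment": the same for the moment, N m; "width": finger opening in mm; "grasp_force": force on a finger pad.
Only numpy, scipy, OpenCV 4.12 (cv2) and the standard library are available. Lean on these libraries where they do the work, as an engineer would, in place of code of your own. Each camera call takes 0.05 s, during which the arm holds its last target. There are 200 camera calls.

### The job

Set up the folding wooden tote on the rubber mat so that the finished badges can be carried away in it: swing its two short ends and its two long sides up until all four stand fully upright. Then lay the carrying bar across the tote and press it down gently into the clips at the top middle of both long sides, until both orange jaws have snapped shut over it. Leave the loose badges and the green tape roll where they are.

Things in the scene. Friction and masses are not known exactly. Their poses are not given: they have to be found in the camera images.
- tote: Base of the folding plywood tote, 164 x 238 mm (x by y), standing firmly on a 3 mm black rubber mat; cannot move. Origin on the worktop under its middle; y runs along its length, z up. Floor top at z = 9 mm, fixed long walls to z = 37, fixed short walls to z = 65. Four hinged walls lie folded inward: two ends on top, two long sides below them with a 36 mm gap between their free edges.
- end_left (a joint): Short end wall at the tote's +y end, a board of 164 x 36 x 8 mm with a smooth black rounded strip along its free edge; stiff hinge along x at y = +115, z = 70 mm. 0 = folded flat inward, 1.571 = upright (stop). It stays where it is left.
- end_right (a joint): Short end wall at the tote's -y end, the same, hinge at y = -115, z = 70 mm. 0 = folded flat inward, 1.571 = upright.
- side_near (a joint): Long side wall at the tote's -x side, a board of 214 x 60 x 8 mm with a smooth black rounded strip along its free edge; stiff hinge along y at x = -78, z = 42 mm. 0 = folded flat inward under the ends, 1.571 = upright (stop). It stays where it is left.
- side_far (a joint): Long side wall at the tote's +x side, the same, hinge at x = +78, z = 42 mm. 0 = folded flat inward, 1.571 = upright.
- end_left_edge (a point): Middle of the free edge of the left end wall (mid-thickness), 36 mm from its hinge.
- end_right_edge (a point): Middle of the free edge of the right end wall, 36 mm from its hinge.
- side_near_edge (a point): Middle of the free edge of the near side wall (mid-thickness), 60 mm from its hinge. The bar's notch and the jaw interrupt the edge here, from 7 mm on the tote's -y side to 24 mm on its +y side; beyond that the edge is straight.
- side_far_edge (a point): Middle of the free edge of the far side wall, the same.
- side_near_seat (a point): Clip in the near side: where the bar's axis lies when it is fully home in the notch, 44 mm from the hinge, 16 mm below the free edge. The notch is 14 mm wide and 22 mm deep and open to the free edge; the jaw's nose narrows it to 9.5 mm about 8 mm above this point.
- side_far_seat (a point): Clip in the far side, the same.
- jaw_near (a joint): Orange sprung jaw beside the notch of the near side. 0 = shut over the notch; the bar pushes it aside to about 0.1 in passing and it springs back; about 5 N on the bar at each clip.
- jaw_far (a joint): Orange sprung jaw of the far side, the same.
- carry_bar: Carrying bar, 191 mm long, lying loose along its y axis; origin at the underside of its middle. Round 18 mm grip (black rubber in the middle), a 12 mm neck 15 mm long near each end (its middle 78 mm from the bar's middle), a black knob 24 x 24 x 10 mm at each end. The 8 mm side walls fit into the necks; either end may go to either side.
- carry_bar_center (a point): Middle of the bar, on its axis (12 mm above the origin).
- carry_bar_neck_left (a point): Middle of the neck at the bar's +y end, on its axis.
- carry_bar_neck_right (a point): Middle of the neck at the bar's -y end, on its axis.
- badge_star: Red pin badge with a star, 56 mm across, 6 mm high, loose; to be left alone.
- badge_target: Orange, green and red pin badge, 56 mm across, loose; to be left alone.
- badge_green: Green pin badge with an orange shape, 56 mm across, loose; to be left alone.
- tape_green: Small green tape roll, 48 mm across, 16 mm high, loose; to be left alone.

How it is judged:
By the outcome, as a careful person would: the job done as asked, in the order asked, and still so for the second after the job is handed in, with the robot touching nothing.
It also fails if it takes over 72 s, if anything falls off the work surface, if the arm or the gripper's body presses on something with over 40 N, if the wrist force passes 120 N, or if a joint passes its speed limit or range.

## Working session

There is one attempt and no reset: what is moved stays moved. The work goes in short steps, Python scripts to look and compute and a shell command to move; the robot and the scene stay as the last step left them, time stands still between calls to the robot, and variables do not carry over. Pictures are saved under pics/ and viewed, at most 10 in all, crops included, and the job is handed in when it is done.

```bash
mkdir -p pics; ls
cat > h.py <<'E'
import numpy as np,cv2
from workcell import *
from scipy.spatial.transform import Rotation as R
def snap(n,f):
    im,d=get_image(n); cv2.imwrite('pics/'+f+'.png',im[:,:,::-1]); np.save('pics/'+f+'.npy',d); return im,d
def world(n,d,u,v):
    p=camera_params(n);K=np.array(p['camera_matrix']);E=np.array(p['extrinsics'])
    z=np.median(d[v-1:v+2,u-1:u+2]); c=np.array([(u-K[0,2])/K[0,0]*z,(v-K[1,2])/K[1,1]*z,z,1]); return (E@c)[:3]
def cloud(n,d):
    p=camera_params(n);K=np.array(p['camera_matrix']);E=np.array(p['extrinsics'])
    v,u=np.mgrid[:420,:560]; c=np.stack([(u-K[0,2])/K[0,0]*d,(v-K[1,2])/K[1,1]*d,d],-1); return c@E[:3,:3].T+E[:3,3]
E
python3 - <<'E'
from h import *
o=get_obs();print(o['ee_pos'],o['orientation'],R.from_rotvec(o['orientation']).as_matrix().round(3))
snap('top','top0');snap('scene','sc0')
print(camera_params('top'))
E
```

```text
pics
[ 180.26154965 -597.86768946  221.89767811] [-3.10648365e+00 -4.58091687e-01  3.32726719e-04] [[ 0.957  0.289 -0.   ]
 [ 0.289 -0.957  0.001]
 [ 0.    -0.002 -1.   ]]
{'camera_matrix': array([[476.49790257,   0.        , 283.98829412],
       [  0.        , 476.49790257, 209.8912397 ],
       [  0.        ,   0.        ,   1.        ]]), 'extrinsics': array([[-2.61605725e-02, -9.86682725e-01,  1.60539170e-01,
         3.51375585e+02],
       [-9.99598025e-01,  2.40639640e-02, -1.49904787e-02,
         1.05327773e+02],
       [ 1.09276376e-02, -1.60866796e-01, -9.86915630e-01,
         1.14997493e+03],
       [ 0.00000000e+00,  0.00000000e+00,  0.00000000e+00,
         1.00000000e+00]])}
```

View pics/top0.png

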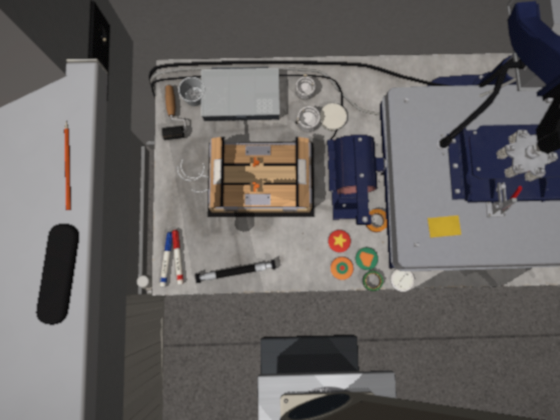

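View pics/sc0.png

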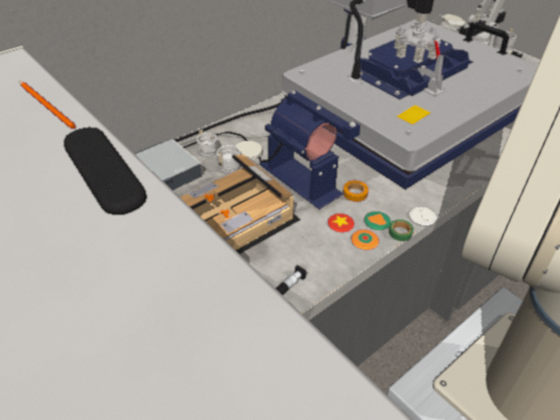

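The top view shows the tote at cols 208–315, rows 138–215. The bar runs from about (198,276) to (275,265), and a navy press stands close to the tote's −y end at cols 328–385. I'll enlarge the view and measure.

Run:
```python
from h import *
im=cv2.imread('pics/top0.png');d=np.load('pics/top0.npy')
c=im[125:290,140:400];cv2.imwrite('pics/c0.png',cv2.resize(c,None,fx=3,fy=3,interpolation=cv2.INTER_CUBIC))
W=cloud('top',d);np.save('pics/W0.npy',W)
# height map on rectified grid
for (u,v) in [(215,210),(310,210),(215,142),(310,140),(199,277),(273,265),(237,271),(356,170),(356,215),(240,90),(85,200),(420,180),(333,170),(303,240)]: print((u,v),world('top',d,u,v).round(0))
m=(W[...,2]>100)
for x0 in range(200,800,50): print(x0,[int(np.max(W[...,2][(abs(W[...,0]-x0-25)<25)&(abs(W[...,1]-y)<25)],initial=-999)) for y in range(500,-300,-50)])
```

```text
(215, 210) [538. 253.  25.]
(310, 210) [536.  25.   4.]
(215, 142) [690. 245.  79.]
(310, 140) [715.  18.  -1.]
(199, 277) [381. 292.  19.]
(273, 265) [404. 117.  23.]
(237, 271) [392. 202.  22.]
(356, 170) [582. -57. 212.]
(356, 215) [491. -53. 209.]
(240, 90) [834. 189.  39.]
(85, 200) [492. 401. 424.]
(420, 180) [ 566. -196.  177.]
(333, 170) [599. -18. 149.]
(303, 240) [464.  44.  -1.]
200 [428, 428, 428, -739, -738, -739, -737, -740, -741, -735, -740, -735, 592, 637, -736, -735]
250 [427, 428, 428, -738, -740, -736, -741, -734, -738, -736, -741, -737, -738, -738, -736, -739]
300 [428, 444, 443, 3, 2, 3, 4, 4, 3, 3, 4, 2, 20, 17, 9, 5]
350 [428, 443, 443, 18, 26, 24, 23, 23, 1149, 5, 7, 9, 19, 182, 182, 183]
400 [428, 444, 444, 20, 5, 13, 21, 22, 25, 4, 5, 11, 11, 189, 187, 186]
450 [427, 442, 441, 23, 5, 4, 5, 6, 4, 5, 7, 228, 223, 183, 187, 189]
500 [428, 435, 434, 4, 7, 88, 50, 53, 50, 90, 5, 218, 215, 184, 183, 194]
550 [428, 434, 428, 7, 5, 91, 59, 62, 59, 89, 163, 221, 216, 182, 183, 193]
600 [428, 435, 427, 3, 5, 90, 63, 62, 63, 90, 165, 221, 215, 183, 183, 241]
650 [541, 609, 427, 4, 5, 89, 60, 59, 58, 89, 161, 215, 215, 182, 183, 250]
700 [-999, 607, 427, 36, 5, 88, 42, 6, 6, 50, 45, 23, 3, 189, 187, 183]
750 [-999, 543, 13, 26, 42, 43, 45, 44, 44, 52, 45, 20, 28, 183, 185, 184]
```

View pics/c0.png

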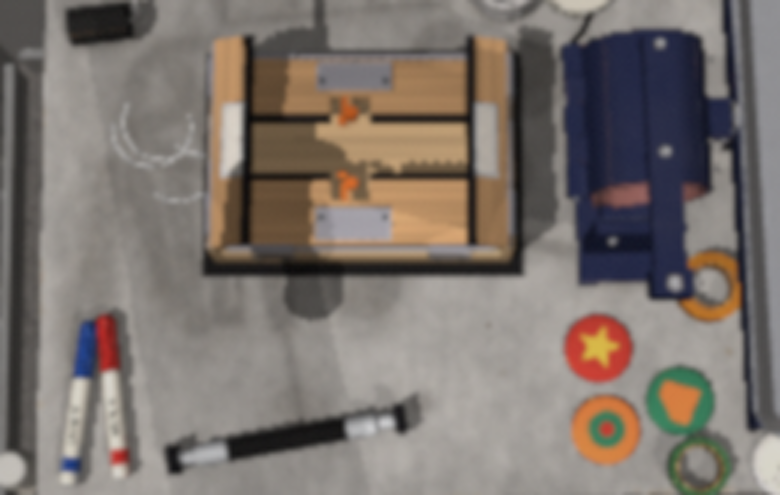

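The crop shows both end boards (crop cols 210–250 and 470–515), with the two sides' clips at about (350,110) and (347,185). The bar runs from (172,460) to (405,415). The boards look partly raised, so I'll fit profiles.

Run:
```python
from h import *
W=np.load('pics/W0.npy')
print('row profiles across y'); 
for v in (165,195):
  for u in list(range(205,256,3))+list(range(290,324,3)): print((u,v),W[v,u].round(0).astype(int).tolist(),end=' ')
  print()
print('column profiles')
for u in (240,280):
  for v in range(132,224,3): print((u,v),W[v,u].round(0).astype(int).tolist(),end=' ')
  print()
# bar axis
m=(W[...,2]>8)&(W[...,2]<40)&(W[...,0]>350)&(W[...,0]<430)&(W[...,1]>85)&(W[...,1]<315)
m[:, :190]=0
p=W[m]; print(len(p)); r=cv2.minAreaRect(p[:,:2].astype(np.float32)); print(r, cv2.boxPoints(r)); print(cv2.fitLine(p[:,:2].astype(np.float32),cv2.DIST_HUBER,0,.01,.01).ravel())
```

```text
row profiles across y
(205, 165) [656, 281, -1] (208, 165) [656, 273, -1] (211, 165) [636, 256, 73] (214, 165) [635, 248, 77] (217, 165) [633, 240, 83] (220, 165) [632, 233, 86] (223, 165) [633, 227, 82] (226, 165) [640, 223, 57] (229, 165) [639, 215, 58] (232, 165) [639, 208, 57] (235, 165) [640, 202, 55] (238, 165) [639, 194, 57] (241, 165) [639, 187, 58] (244, 165) [640, 180, 53] (247, 165) [638, 173, 57] (250, 165) [652, 169, 7] (253, 165) [638, 159, 58] (290, 165) [636, 72, 56] (293, 165) [635, 65, 59] (296, 165) [629, 59, 82] (299, 165) [628, 52, 88] (302, 165) [628, 45, 84] (305, 165) [630, 37, 76] (308, 165) [631, 30, 72] (311, 165) [649, 18, 3] (314, 165) [651, 10, -4] (317, 165) [650, 3, -3] (320, 165) [649, -5, 0] (323, 165) [649, -12, -1] 
(205, 195) [580, 281, 0] (208, 195) [566, 263, 72] (211, 195) [565, 255, 76] (214, 195) [563, 248, 82] (217, 195) [563, 241, 81] (220, 195) [562, 233, 90] (223, 195) [569, 231, 49] (226, 195) [569, 224, 48] (229, 195) [569, 217, 50] (232, 195) [569, 210, 51] (235, 195) [568, 202, 55] (238, 195) [568, 196, 51] (241, 195) [568, 189, 50] (
[... 1541 characters left out ...]
171) [635, 95, 6] (280, 174) [627, 95, 7] (280, 177) [619, 96, 9] (280, 180) [612, 96, 6] (280, 183) [594, 96, 56] (280, 186) [586, 97, 55] (280, 189) [579, 97, 55] (280, 192) [573, 97, 53] (280, 195) [566, 97, 52] (280, 198) [559, 97, 48] (280, 201) [552, 97, 49] (280, 204) [545, 98, 46] (280, 207) [539, 98, 40] (280, 210) [534, 98, 27] (280, 213) [531, 98, 1] (280, 216) [523, 98, 2] (280, 219) [517, 98, -3] (280, 222) [509, 98, -3] 
625
((393.63189697265625, 208.30364990234375), (22.33705711364746, 190.61354064941406), 8.761777877807617) [[368.07593 300.79697]
 [397.11145 112.40782]
 [419.18787 115.81033]
 [390.15234 304.19946]]
[ 1.5200938e-01 -9.8837906e-01  3.9353262e+02  2.0829527e+02]
```

```bash
python3 -m creep '{"delta_pos":[[0,0,-0.04],[0,0,-0.04],[0.029,-0.027,0],[0.029,-0.027,0],[0.029,-0.027,0],[0.029,-0.027,0],[0.029,-0.027,0],[0.029,-0.027,0],[0.029,-0.027,0],[0.029,-0.027,0],[0.029,-0.027,0],[0.029,-0.027,0],[0.029,-0.027,0],[0.029,-0.027,0],[0.029,-0.027,0],[0.029,-0.027,0],[0.029,-0.027,0],[0.029,-0.027,0],[0.029,-0.027,0],[0.029,-0.027,0]],"twist":[[0,0,0],[0,0,0],[0,0,0],[0,0,0],[0,0,0],[0,0,0],[0,0,0],[0,0,0],[0,0,0],[0,0,0],[0,0,0],[0,0,0],[0,0,0],[0,0,0],[0,0,0],[0,0,0],[0,0,0],[0,0,0],[0,0,0],[0,0,0]]}' 0
cat >> h.py <<'E'
def st():
    o=get_obs();M=R.from_rotvec(o['orientation']).as_matrix()
    print('t%.2f'%o['t'],'p',o['ee_pos'].round(1) if hasattr(o['ee_pos'],'round') else np.round(o['ee_pos'],1),'M',M.round(3).tolist(),'F',np.round(o['ft_force'],1),'w',round(float(o['width']),1),'q',np.round(o['qpos'],2)); return np.array(o['ee_pos']),M
E
python3 -c "from h import *;st()"
```

```text
t: 1.77
ee_pos: [540.3, 19.6, 302.4]
orientation: [3.108, 0.459, -0.001]
ft_force: [0.4, -0.8, -0.0]
width: 0.1
grasp_force: 0.0
t1.77 p [540.3  19.6 302.4] M [[0.957, 0.289, -0.0], [0.289, -0.957, -0.0], [-0.0, -0.0, -1.0]] F [ 0.4 -0.8 -0. ] w 0.1 q [ 0.01  0.21  1.74 -0.    1.19  1.29]
```

```bash
python3 -m creep '{"delta_pos":[[0.027,-0.0245,0],[0.027,-0.0245,0],[0.027,-0.0245,0],[0.027,-0.0245,0],[0,0,0],[0,0,0],[0,0,0],[0,0,0],[0,0,0],[0,0,0],[0,0,0],[0,0,0],[0,0,0],[0,0,0],[0,0,0],[0,0,0]],"twist":[[0,0,0],[0,0,0],[0,0,0],[0,0,0],[0,0,-6.55],[0,0,-6.55],[0,0,-6.55],[0,0,-6.55],[0,0,-6.55],[0,0,-6.55],[0,0,-6.55],[0,0,-6.55],[0,0,-6.55],[0,0,-6.55],[0,0,-6.55],[0,0,0]]}' 0 >/dev/null
python3 - <<'E'
from h import *
st();p=camera_params('wrist');print(p);im,d=snap('wrist','w0');np.savez('pics/w0.npz',d=d,K=p['camera_matrix'],E=p['extrinsics'])
E
```

```text
t3.10 p [614.7 142.5 302.2] M [[0.016, 1.0, -0.001], [1.0, -0.016, -0.0], [-0.0, -0.001, -1.0]] F [ 0.9 -0.5  0.1] w 0.4 q [ 0.21  0.36  1.54 -0.    1.25  0.23]
{'camera_matrix': array([[325.1922621 ,   0.        , 280.56864378],
       [  0.        , 325.1922621 , 212.95531781],
       [  0.        ,   0.        ,   1.        ]]), 'extrinsics': array([[ 9.99877357e-01, -1.45922122e-02, -5.68664778e-03,
         6.16613276e+02],
       [-1.56204875e-02, -9.55355087e-01, -2.95046874e-01,
         2.25478962e+02],
       [-1.12738129e-03,  2.95099517e-01, -9.55465857e-01,
         4.64740823e+02],
       [ 0.00000000e+00,  0.00000000e+00,  0.00000000e+00,
         1.00000000e+00]])}
```

View pics/w0.png

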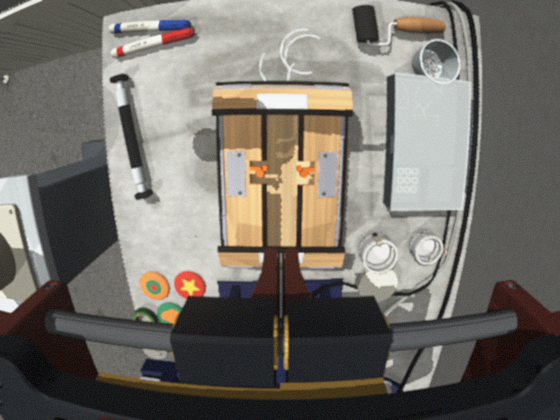

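The wrist view confirms it: left end free edge at about row 112, right at about row 249, side edges at about cols 265 and 300, and the bar at upper left, (120,78)–(143,195).

```bash
cat >> h.py <<'E'
def wcloud(f,ext='.npz'):
    z=np.load('pics/'+f+'.npz');K,E,d=z['K'],z['E'],z['d'];v,u=np.mgrid[:420,:560]
    x=(u-K[0,2])/K[0,0];y=(v-K[1,2])/K[1,1];r=np.hypot(x,y)+1e-9;s=np.tan(r)/r
    return np.stack([x*s*d,y*s*d,d],-1)@E[:3,:3].T+E[:3,3]
def wsnap(f):
    p=camera_params('wrist');im,d=snap('wrist',f);np.savez('pics/'+f+'.npz',d=d,K=p['camera_matrix'],E=p['extrinsics']);return wcloud(f)
E
python3 - <<'E'
from h import *
W=wcloud('w0')
def show(l): print([(q,W[q[1],q[0]].round(0).astype(int).tolist()) for q in l])
print('end profile');show([(240,v) for v in range(80,122,3)]);show([(325,v) for v in range(80,122,3)])
show([(240,v) for v in range(243,272,2)])
print('cross');show([(u,225) for u in range(212,355,3)])
print('press');show([(240,v) for v in range(270,300,3)])
E
```

```text
end profile
[((240, 80), [560, 278, 1]), ((240, 83), [561, 273, 6]), ((240, 86), [569, 263, 74]), ((240, 89), [569, 259, 76]), ((240, 92), [569, 255, 78]), ((240, 95), [569, 251, 79]), ((240, 98), [569, 248, 82]), ((240, 101), [570, 244, 83]), ((240, 104), [570, 240, 86]), ((240, 107), [570, 237, 87]), ((240, 110), [570, 233, 88]), ((240, 113), [570, 230, 87]), ((240, 116), [565, 226, 50]), ((240, 119), [565, 223, 52])]
[((325, 80), [680, 277, -1]), ((325, 83), [679, 272, 5]), ((325, 86), [669, 261, 75]), ((325, 89), [669, 257, 74]), ((325, 92), [669, 254, 77]), ((325, 95), [669, 250, 79]), ((325, 98), [668, 246, 81]), ((325, 101), [668, 243, 83]), ((325, 104), [668, 239, 84]), ((325, 107), [668, 235, 86]), ((325, 110), [667, 232, 88]), ((325, 113), [667, 228, 88]), ((325, 116), [672, 225, 52]), ((325, 119), [672, 221, 52])]
[((240, 243), [557, 55, 50]), ((240, 245), [557, 52, 52]), ((240, 247), [562, 64, 86]), ((240, 249), [562, 62, 88]), ((240, 251), [562, 59, 88]), ((240, 253), [561, 55, 84]), ((240, 255), [561, 52, 83]), ((240, 257), [561, 48, 82]), ((240, 259), [560, 45, 81]), (
[... 1161 characters left out ...]
4, 225), [659, 82, 56]), ((317, 225), [663, 81, 54]), ((320, 225), [667, 80, 52]), ((323, 225), [671, 80, 53]), ((326, 225), [676, 79, 50]), ((329, 225), [680, 80, 51]), ((332, 225), [684, 79, 50]), ((335, 225), [688, 78, 48]), ((338, 225), [693, 78, 46]), ((341, 225), [706, 62, 2]), ((344, 225), [711, 61, 1]), ((347, 225), [716, 61, 0]), ((350, 225), [720, 61, 0]), ((353, 225), [725, 61, -1])]
press
[((240, 270), [547, -12, 1]), ((240, 273), [547, -19, 0]), ((240, 276), [547, -24, 1]), ((240, 279), [546, -29, 1]), ((240, 282), [548, -28, 13]), ((240, 285), [547, -33, 15]), ((240, 288), [547, -38, 15]), ((240, 291), [547, -44, 15]), ((240, 294), [547, -48, 16]), ((240, 297), [547, -53, 19])]
```

```bash
python3 -m creep '{"delta_pos":[[0.012,0.0004,0.038],[0.012,0.0004,0.038],[0.012,0,0.038],[0.012,0,0.038],[0,0,0],[0,0,0],[0,0,0],[0,0,0],[0,0,0],[-0.009,0,0.0256],[-0.009,0,0.0256],[-0.009,0,0.0256],[0,0,0]],"twist":[[0,0,0],[0,0,0],[0,0,0],[0,0,0],[0,6,0],[0,6,0],[0,6,0],[0,6,0],[0,6,0],[0,0,0],[0,0,0],[0,0,0],[0,0,0]]}' 0; python3 -c "from h import *;st()"
```

```text
t: 4.23
ee_pos: [613.9, 205.5, 65.7]
orientation: [-1.951, -1.901, -0.512]
ft_force: [-0.9, -0.3, 0.3]
width: 0.5
grasp_force: 0.0
t4.23 p [613.9 205.5  65.7] M [[0.025, 1.0, 0.003], [0.866, -0.023, 0.499], [0.499, -0.01, -0.867]] F [-0.9 -0.3  0.3] w 0.5 q [ 0.06  0.68  1.74  0.74  0.83 -0.45]
```

```bash
python3 -m creep '{"delta_pos":[[0.0055,0,0.002],[0.0055,0,0.002],[0.0055,0,0.002],[0.0055,0,-0.001],[0.0055,0,-0.001],[0.0055,0,-0.001],[0.0055,0,-0.001],[0.0055,0,-0.001],[0,0,0]],"twist":[[0,0,0],[0,0,0],[0,0,0],[0,0,0],[0,0,0],[0,0,0],[0,0,0],[0,0,0],[0,0,0]]}' 0; python3 -c "from h import *;st()"
```

```text
t: 4.98
ee_pos: [618.4, 244.8, 93.2]
orientation: [-1.948, -1.911, -0.524]
ft_force: [-0.9, -3.9, 1.6]
width: 0.4
grasp_force: 1.9
t4.98 p [618.4 244.8  93.2] M [[0.016, 1.0, 0.011], [0.866, -0.02, 0.5], [0.5, 0.002, -0.866]] F [-0.9 -3.9  1.6] w 0.4 q [ 0.13  0.64  1.72  0.73  0.83 -0.37]
```

```bash
python3 -m creep '{"delta_pos":[[0.0013,0,0.0013],[0.0013,0,0.0013],[0,0,0]],"twist":[[0,0,0],[0,0,0],[0,0,0]]}' 0; python3 -m creep '{"delta_pos":[[0.0013,0,0.0008],[0,0,0]],"twist":[[0,0,0],[0,0,0]]}' 0;python3 -m creep '{"delta_pos":[[0.0013,0,0.0008],[0,0,0]],"twist":[[0,0,0],[0,0,0]]}' 0
```

```text
t: 5.23
ee_pos: [618.7, 245.5, 92.3]
orientation: [-1.95, -1.912, -0.523]
ft_force: [-5.5, -19.8, 10.4]
width: 0.3
grasp_force: 10.7
t: 5.4
ee_pos: [618.8, 245.7, 92.3]
orientation: [-1.951, -1.913, -0.522]
ft_force: [-5.6, -28.6, 14.2]
width: 0.5
grasp_force: 14.4
t: 5.57
ee_pos: [618.8, 245.9, 92.3]
orientation: [-1.952, -1.914, -0.521]
ft_force: [-8.0, -36.9, 19.0]
width: 0.5
grasp_force: 18.3
```

```bash
python3 -m creep '{"delta_pos":[[-0.013,0,-0.0075],[-0.013,0,-0.0075],[-0.0052,0,-0.0377],[-0.0052,0,-0.0377],[-0.0052,0,-0.0377],[0,0,0],[0,0,0],[0,0,0],[0,0,0],[0,0,0],[0,0,0],[0,0,0],[0,0,0],[0,0,0],[0,0,0]],"twist":[[0,0,0],[0,0,0],[0,0,0],[0,0,0],[0,0,0],[0,-6.67,0],[0,-6.67,0],[0,-6.67,0],[0,-6.67,0],[0,-6.67,0],[0,-6.67,0],[0,-6.67,0],[0,-6.67,0],[0,-6.67,0],[0,0,0]]}' 0; python3 -c "from h import *;st();wsnap('w1')"
```

```text
t: 6.82
ee_pos: [615.0, 153.9, 179.3]
orientation: [1.942, 1.91, -0.528]
ft_force: [-0.3, 0.7, -1.3]
width: 0.4
grasp_force: 0.0
t6.82 p [615.  153.9 179.3] M [[0.013, 1.0, -0.011], [0.863, -0.017, -0.504], [-0.505, -0.002, -0.863]] F [-0.3  0.7 -1.3] w 0.4 q [ 0.45  0.61  1.52 -0.49  1.3   0.67]
```

```bash
python3 -m creep '{"delta_pos":[[0,0.0003,0.032],[0,0.0003,0.032],[0,0.0003,0.032],[0,0,0.032],[0,0,0]],"twist":[[0,0,0],[0,0,0],[0,0,0],[0,0,0],[0,0,0]]}' 0; python3 -c "from h import *;st()"
```

```text
t: 7.28
ee_pos: [611.9, 82.5, 66.0]
orientation: [1.954, 1.909, -0.533]
ft_force: [-0.9, -0.7, -0.5]
width: 0.4
grasp_force: 0.0
t7.28 p [611.9  82.5  66. ] M [[0.018, 1.0, -0.02], [0.865, -0.025, -0.5], [-0.501, -0.008, -0.866]] F [-0.9 -0.7 -0.5] w 0.4 q [ 0.35  0.73  1.63 -0.56  1.07  0.72]
```

```bash
python3 -m creep '{"delta_pos":[[-0.0055,0,0.001],[-0.0055,0.0003,0.001],[-0.0055,0.0003,0.001],[-0.0055,0.0003,-0.001],[-0.0055,0,-0.001],[-0.0055,0,-0.001],[-0.005,0,0],[0,0,0]],"twist":[[0,0,0],[0,0,0],[0,0,0],[0,0,0],[0,0,0],[0,0,0],[0,0,0],[0,0,0]]}' 0; python3 -m creep '{"delta_pos":[[-0.0013,0,0.0013],[0,0,0]],"twist":[[0,0,0],[0,0,0]]}' 0;python3 -m creep '{"delta_pos":[[-0.0013,0,0.0013],[0,0,0]],"twist":[[0,0,0],[0,0,0]]}' 0
```

```text
t: 7.95
ee_pos: [617.6, 56.8, 93.3]
orientation: [1.95, 1.908, -0.512]
ft_force: [-5.6, 15.1, 15.7]
width: 0.7
grasp_force: 10.6
t: 8.12
ee_pos: [617.7, 56.0, 93.4]
orientation: [1.95, 1.908, -0.511]
ft_force: [-8.5, 18.2, 22.4]
width: 0.6
grasp_force: 14.5
t: 8.28
ee_pos: [617.8, 54.9, 93.7]
orientation: [1.95, 1.908, -0.511]
ft_force: [-11.3, 22.9, 28.4]
width: 0.6
grasp_force: 18.1
```

Run:
```python
from h import *
im,d=snap('top','t1');c=im[120:225,190:340];cv2.imwrite('pics/t1c.png',cv2.resize(c[:,:,::-1],None,fx=4,fy=4))
W=wsnap('w2');im=cv2.imread('pics/w2.png');
a=cv2.imread('pics/t1c.png');b=cv2.resize(im,(560,420));o=np.zeros((420,600,3),np.uint8);o[:]=a[:420,:600]
cv2.imwrite('pics/m1.png',cv2.resize(np.hstack([o,b]),(800,290)))
```

```text
(no output)
```

View pics/m1.png

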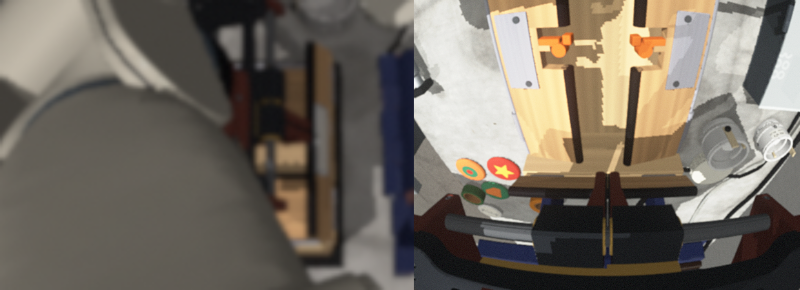

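Run:
```python
from h import *
st();W=wcloud('w2')
print(W.shape)
# m1 right panel: scale 800/1160
for u in (545-414,665-414):
  for v in range(160,196,2):
    U=int(u/.69);V=int(v/.69); print((U,V),W[V,U].round(0).astype(int).tolist(),end=' ')
  print()
```

```text
t8.38 p [617.8  54.9  93.7] M [[0.021, 1.0, -0.004], [0.868, -0.02, -0.496], [-0.496, 0.007, -0.868]] F [-11.1  22.6  28.1] w 0.5 q [ 0.31  0.68  1.65 -0.57  1.07  0.67]
(420, 560, 3)
(189, 231) [553, 35, 49] (189, 234) [553, 35, 52] (189, 237) [554, 35, 55] (189, 240) [554, 35, 57] (189, 243) [554, 34, 59] (189, 246) [556, 36, 63] (189, 249) [556, 35, 65] (189, 252) [555, 32, 65] (189, 255) [557, 36, 71] (189, 257) [558, 37, 74] (189, 260) [559, 40, 78] (189, 263) [560, 42, 82] (189, 266) [562, 46, 87] (189, 269) [564, 49, 91] (189, 272) [565, 52, 95] (189, 275) [565, 52, 97] (189, 278) [565, 51, 98] (189, 281) [565, 50, 100] 
(363, 231) [677, 33, 50] (363, 234) [676, 33, 53] (363, 237) [676, 32, 55] (363, 240) [675, 32, 58] (363, 243) [675, 32, 60] (363, 246) [675, 32, 62] (363, 249) [674, 31, 65] (363, 252) [674, 31, 67] (363, 255) [673, 35, 72] (363, 257) [672, 36, 75] (363, 260) [671, 39, 79] (363, 263) [670, 41, 83] (363, 266) [668, 44, 87] (363, 269) [667, 47, 91] (363, 272) [666, 49, 94] (363, 275) [666, 50, 97] (363, 278) [665, 50, 99] (363, 281) [666, 48, 100]
```

```bash
python3 -m creep '{"delta_pos":[[0.0062,0,0.0045],[0.0062,0,0.0045],[0,0,0],[-0.0027,0,0.0015],[-0.0027,0,0.0015],[-0.0027,0,0.0015],[-0.0027,0,0.0015],[-0.0027,0,0.0015],[0,0,0]],"twist":[[0,0,0],[0,0,0],[0,0,0],[0,0,0],[0,0,0],[0,0,0],[0,0,0],[0,0,0],[0,0,0]]}' 0; python3 -m creep '{"delta_pos":[[-0.0013,0,0.0008],[0,0,0]],"twist":[[0,0,0],[0,0,0]]}' 0;python3 -m creep '{"delta_pos":[[-0.0013,0,0.0008],[0,0,0]],"twist":[[0,0,0],[0,0,0]]}' 0
```

```text
t: 9.13
ee_pos: [616.7, 41.6, 75.3]
orientation: [1.95, 1.908, -0.518]
ft_force: [0.0, 9.4, 5.7]
width: 0.3
grasp_force: 4.2
t: 9.3
ee_pos: [616.7, 40.8, 75.4]
orientation: [1.95, 1.908, -0.517]
ft_force: [-1.3, 13.4, 7.5]
width: 0.3
grasp_force: 6.8
t: 9.47
ee_pos: [616.8, 40.6, 75.5]
orientation: [1.952, 1.909, -0.514]
ft_force: [-4.4, 18.9, 10.2]
width: 0.2
grasp_force: 9.8
```

```bash
python3 -m creep '{"delta_pos":[[0.003,0,-0.0015],[-0.006,0,-0.014],[-0.0026,0,0.0015],[0,0,0]],"twist":[[0,0,0],[0,0,0],[0,0,0],[0,0,0]]}' 0; python3 -m creep '{"delta_pos":[[-0.0018,0,0.001],[0,0,0]],"twist":[[0,0,0],[0,0,0]]}' 0;python3 -m creep '{"delta_pos":[[-0.0018,0,0.001],[0,0,0]],"twist":[[0,0,0],[0,0,0]]}' 0
python3 - <<'E'
from h import *
W=wsnap('w3')
for u in (189,363):
  for v in range(225,300,4): print(v,W[v,u].round(0).astype(int).tolist(),end=' ')
  print()
E
```

```text
t: 9.8
ee_pos: [616.1, 40.9, 91.0]
orientation: [1.951, 1.908, -0.518]
ft_force: [-3.4, 11.4, 8.1]
width: 0.3
grasp_force: 5.8
t: 9.97
ee_pos: [616.3, 40.6, 91.0]
orientation: [1.952, 1.909, -0.515]
ft_force: [-7.1, 20.2, 10.5]
width: 0.3
grasp_force: 9.9
t: 10.13
ee_pos: [616.3, 40.3, 91.0]
orientation: [1.954, 1.91, -0.512]
ft_force: [-8.9, 27.8, 13.7]
width: 0.5
grasp_force: 14.0
225 [555, 34, 53] 229 [556, 35, 57] 233 [557, 35, 61] 237 [558, 35, 64] 241 [558, 33, 66] 245 [559, 35, 70] 249 [559, 35, 73] 253 [560, 35, 77] 257 [560, 35, 79] 261 [561, 34, 82] 265 [562, 35, 86] 269 [562, 34, 88] 273 [563, 35, 91] 277 [563, 35, 94] 281 [563, 35, 97] 285 [564, 35, 99] 289 [564, 35, 102] 293 [565, 35, 105] 297 [592, 113, 149] 
225 [671, 32, 54] 229 [671, 33, 58] 233 [670, 32, 60] 237 [670, 32, 64] 241 [670, 30, 66] 245 [668, 33, 71] 249 [668, 32, 73] 253 [667, 34, 78] 257 [667, 32, 79] 261 [666, 33, 83] 265 [666, 33, 86] 269 [666, 31, 88] 273 [620, 193, 192] 277 [665, 33, 94] 281 [664, 32, 97] 285 [664, 33, 100] 289 [663, 33, 102] 293 [663, 32, 104] 297 [641, 113, 150]
```

```bash
python3 -m creep '{"delta_pos":[[0.0087,0,-0.005],[0.009,0,-0.031],[0.009,0,-0.031],[0.009,0,-0.031],[0.009,0,-0.031],[0,0,0],[0,0,0],[0,0,0],[0,0,0],[0,0,0]],"twist":[[0,0,0],[0,0,0],[0,0,0],[0,0,0],[0,0,0],[0,6,0],[0,6,0],[0,6,0],[0,6,0],[0,6,0]]}' 0 >/dev/null; python3 -m creep '{"delta_pos":[[0,0,0],[0,0,0],[0,0,0],[0,0,0],[0,0,0],[0,0,0],[0,0,0],[0,0,0],[0,0,0],[0,0,0],[0,0,0],[0,0,0],[0,0,0],[0,0,0]],"twist":[[0,0,6.93],[0,0,6.93],[0,0,6.93],[0,0,6.93],[0,0,6.93],[0,0,6.93],[0,0,6.93],[0,0,6.93],[0,0,6.93],[0,0,6.93],[0,0,6.93],[0,0,6.93],[0,0,6.93],[0,0,0]]}' 1
python3 - <<'E'
from h import *
st();W=wsnap('w4')
E
```

```text
t: 12.18
ee_pos: [617.4, 137.9, 179.0]
orientation: [3.14, -0.043, -0.0]
ft_force: [0.1, -0.1, -0.3]
width: 87.2
grasp_force: 0.0
t12.18 p [617.4 137.9 179. ] M [[1.0, -0.027, -0.0], [-0.027, -1.0, -0.001], [-0.0, 0.001, -1.0]] F [ 0.1 -0.1 -0.3] w 87.2 q [ 0.2   0.48  1.64 -0.    1.01  1.8 ]
```

View pics/w4.png

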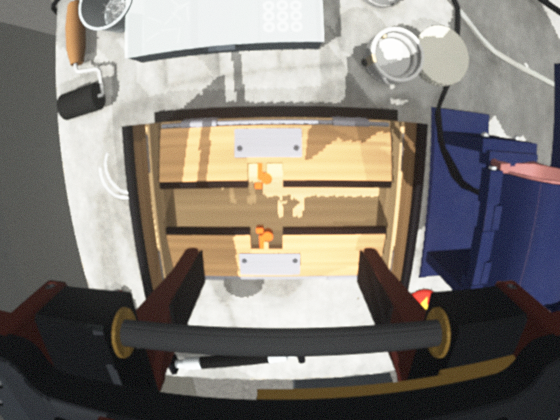

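```bash
python3 -m creep '{"delta_pos":[[0,0,0],[0,0,0],[0,0,0],[0.0074,-0.0018,0.033],[0.0074,-0.0018,0.033],[0.0074,-0.0018,0.033],[0.0074,-0.0018,0.033],[0,0,0],[0,0,0]],"twist":[[0,-5,0],[0,-5,0],[0,-5,0],[0,0,0],[0,0,0],[0,0,0],[0,0,0],[0,0,0],[0,0,0]]}' 1; python3 -c "from h import *;st()"
```

```text
t: 12.98
ee_pos: [610.8, 145.8, 42.3]
orientation: [-3.112, 0.031, 0.416]
ft_force: [0.6, 0.3, -0.4]
width: 87.8
grasp_force: 0.0
t12.98 p [610.8 145.8  42.3] M [[0.965, -0.02, -0.263], [-0.019, -1.0, 0.004], [-0.263, 0.001, -0.965]] F [ 0.6  0.3 -0.4] w 87.8 q [0.19 0.77 1.52 0.06 1.12 1.75]
```

```bash
python3 -m creep '{"delta_pos":[[-0.0039,0,0.001],[-0.0031,0,-0.002],[-0.0031,0,-0.002],[-0.0031,0,-0.002],[-0.0031,0,-0.002],[-0.0032,0,-0.0012],[-0.0032,0,-0.0012],[-0.0032,0,-0.0012],[-0.0032,0,-0.0012],[0,0,0]],"twist":[[0,0,0],[0,0,0],[0,0,0],[0,0,0],[0,0,0],[0,0,0],[0,0,0],[0,0,0],[0,0,0],[0,0,0]]}' 1
python3 - <<'E'
from h import *
st();W=wsnap('w5')
print(W[190:330:6,250].round(0).astype(int).tolist())
E
```

```text
t: 13.82
ee_pos: [598.4, 147.3, 69.2]
orientation: [-3.115, 0.033, 0.369]
ft_force: [21.4, -3.5, 10.3]
width: 87.7
grasp_force: 9.1
t13.82 p [598.4 147.3  69.2] M [[0.972, -0.022, -0.234], [-0.02, -1.0, 0.008], [-0.234, -0.003, -0.972]] F [21.4 -3.5 10.3] w 87.7 q [0.2  0.7  1.56 0.06 1.1  1.75]
[[617, 169, 11], [612, 170, 9], [607, 170, 9], [602, 171, 9], [597, 171, 9], [591, 171, 8], [587, 172, 9], [582, 172, 10], [576, 172, 9], [571, 173, 9], [565, 173, 9], [559, 174, 9], [552, 174, 9], [547, 175, 9], [542, 175, 11], [543, 174, 19], [542, 174, 25], [571, 169, 61], [569, 168, 65], [562, 169, 64], [543, 172, 52], [478, 181, 1], [469, 182, 1], [649, 155, 154]]
```

View pics/w5.png

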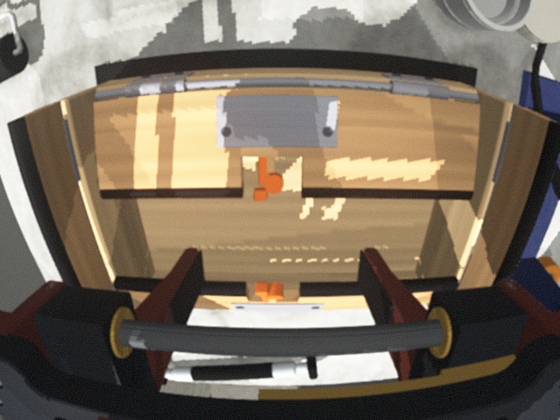

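Run:
```python
from h import *
W=wcloud('w5')
for u in (140,300,225): print([W[v,u].round(0).astype(int).tolist() for v in range(268,310,3)])
```

```text
[[564, 257, 31], [562, 257, 33], [560, 258, 34], [590, 235, 71], [590, 234, 74], [590, 233, 75], [589, 233, 78], [587, 234, 78], [580, 237, 73], [572, 242, 68], [562, 247, 61], [552, 253, 55], [625, 204, 125], [625, 204, 127]]
[[547, 134, 10], [543, 134, 10], [541, 134, 10], [542, 135, 16], [542, 135, 19], [589, 138, 73], [588, 138, 74], [588, 138, 76], [585, 138, 76], [584, 138, 78], [576, 138, 72], [569, 137, 68], [562, 137, 63], [557, 137, 62]]
[[546, 195, 9], [544, 195, 9], [543, 195, 12], [542, 195, 15], [544, 194, 21], [589, 181, 72], [589, 181, 75], [588, 180, 76], [586, 181, 77], [585, 181, 78], [576, 183, 72], [566, 185, 65], [558, 187, 60], [548, 189, 53]]
```

```bash
python3 -m creep '{"delta_pos":[[0.0116,0,-0.003],[0.002,0,0.0077],[0,0,0],[0,0,0],[0,0,0]],"twist":[[0,0,0],[0,-5,0],[0,-5,0],[0,-5,0],[0,0,0]]}' 1; python3 -c "from h import *;st()"
```

```text
t: 14.28
ee_pos: [600.9, 146.6, 54.9]
orientation: [-3.028, 0.034, 0.813]
ft_force: [-1.3, -0.1, 0.7]
width: 88.0
grasp_force: 0.0
t14.28 p [600.9 146.6  54.9] M [[0.865, -0.022, -0.501], [-0.019, -1.0, 0.011], [-0.501, -0.0, -0.866]] F [-1.3 -0.1  0.7] w 88.0 q [0.17 0.87 1.35 0.1  1.44 1.73]
```

```bash
python3 -m creep '{"delta_pos":[[-0.0035,0,0.0013],[-0.0035,0,0.0013],[-0.0035,0,0.0013],[-0.0041,0,-0.0011],[-0.0041,0,-0.0011],[-0.0041,0,-0.0011],[-0.0041,0,-0.0011],[-0.0041,0,-0.0011],[0,0,0]],"twist":[[0,0,0],[0,0,0],[0,0,0],[0,0,0],[0,0,0],[0,0,0],[0,0,0],[0,0,0],[0,0,0]]}' 1;  python3 -m creep '{"delta_pos":[[-0.0039,0,0.0002],[-0.0039,0,0.0002],[-0.0039,0,0.0002],[-0.0039,0,0.0002],[0,0,0]],"twist":[[0,0,0],[0,0,0],[0,0,0],[0,0,0],[0,0,0]]}' 1;python3 -c "from h import *;st()"
```

```text
t: 15.03
ee_pos: [572.0, 147.4, 71.9]
orientation: [-3.029, 0.033, 0.813]
ft_force: [-0.3, -0.3, 0.3]
width: 87.9
grasp_force: 0.0
t: 15.45
ee_pos: [558.1, 147.6, 78.5]
orientation: [-3.029, 0.033, 0.814]
ft_force: [0.3, -0.5, -0.3]
width: 87.3
grasp_force: 0.2
t15.45 p [558.1 147.6  78.5] M [[0.865, -0.022, -0.501], [-0.019, -1.0, 0.01], [-0.501, 0.001, -0.865]] F [ 0.3 -0.5 -0.3] w 87.3 q [0.18 0.79 1.46 0.1  1.41 1.73]
```

```bash
python3 -m creep '{"delta_pos":[[-0.0028,0,0.001],[-0.0028,0,0.001],[-0.0018,0,0.0008],[0,0,0]],"twist":[[0,0,0],[0,0,0],[0,0,0],[0,0,0]]}' 1;  python3 - <<'E'
from h import *
st();W=wsnap('w6')
for u in (140,225,300): print([W[v,u].round(0).astype(int).tolist() for v in range(240,330,5)])
E
```

```text
t: 15.78
ee_pos: [551.1, 147.8, 79.7]
orientation: [-3.029, 0.033, 0.812]
ft_force: [2.0, 0.0, -0.3]
width: 87.6
grasp_force: 0.7
t15.78 p [551.1 147.8  79.7] M [[0.866, -0.022, -0.5], [-0.019, -1.0, 0.01], [-0.5, 0.001, -0.866]] F [ 2.   0.  -0.3] w 87.6 q [0.19 0.77 1.48 0.1  1.4  1.73]
[[544, 243, 55], [544, 242, 59], [545, 240, 64], [544, 240, 68], [543, 239, 71], [544, 237, 75], [543, 237, 78], [545, 235, 83], [543, 235, 85], [544, 234, 90], [543, 233, 93], [544, 232, 96], [544, 231, 100], [593, 204, 127], [595, 203, 130], [595, 202, 132], [597, 201, 135], [623, 187, 148]]
[[542, 185, 54], [542, 184, 58], [543, 184, 62], [543, 183, 66], [543, 183, 69], [542, 183, 73], [543, 182, 77], [543, 182, 80], [542, 182, 83], [542, 181, 86], [542, 181, 90], [542, 181, 93], [543, 180, 97], [543, 180, 100], [540, 180, 101], [-1315, 567, -751], [-1397, 581, -749], [-1480, 594, -746]]
[[543, 137, 55], [541, 137, 58], [542, 138, 62], [542, 138, 65], [541, 138, 69], [542, 138, 73], [541, 138, 76], [542, 138, 80], [543, 138, 84], [542, 138, 87], [542, 139, 90], [541, 139, 93], [542, 139, 96], [542, 139, 99], [540, 139, 102], [106, 120, -96], [104, 120, -86], [104, 121, -75]]
```

```bash
python3 -m creep '{"delta_pos":[[-0.0018,0,0.001],[-0.0018,0,0.001],[0,0,0]],"twist":[[0,0,0],[0,0,0],[0,0,0]]}' 1; python3 -m creep '{"delta_pos":[[-0.0018,0,0.001],[-0.0018,0,0.001],[0,0,0]],"twist":[[0,0,0],[0,0,0],[0,0,0]]}' 1; python3 -c "from h import *;st()"
```

```text
t: 16.08
ee_pos: [550.5, 147.9, 79.9]
orientation: [-3.032, 0.034, 0.799]
ft_force: [10.0, -1.6, -3.2]
width: 88.1
grasp_force: 5.4
t: 16.33
ee_pos: [550.1, 147.9, 80.0]
orientation: [-3.035, 0.034, 0.786]
ft_force: [21.1, -3.2, -3.8]
width: 87.8
grasp_force: 10.3
t16.33 p [550.1 147.9  80. ] M [[0.874, -0.022, -0.485], [-0.019, -1.0, 0.011], [-0.485, -0.0, -0.874]] F [21.1 -3.2 -3.8] w 87.8 q [0.19 0.76 1.49 0.1  1.38 1.73]
```

```bash
python3 -m creep '{"delta_pos":[[0.022,0,-0.012],[-0.0046,0,-0.0357],[-0.0046,0,-0.0357],[-0.0046,0,-0.0357],[0,0,0],[0,0,0],[0,0,0],[0,0,0],[0,0,0],[0,0,0],[0,0,0],[0,0,0],[0,0,0]],"twist":[[0,0,0],[0,0,0],[0,0,0],[0,0,0],[0,6.5,0],[0,6.5,0],[0,6.5,0],[0,6.5,0],[0,6.5,0],[0,6.5,0],[0,6.5,0],[0,6.5,0],[0,0,0]]}' 1; python3 -c "from h import *;st()"
```

```text
t: 17.42
ee_pos: [604.0, 146.0, 176.5]
orientation: [3.079, -0.031, 0.593]
ft_force: [-0.5, -1.3, -0.5]
width: 87.9
grasp_force: 0.0
t17.42 p [604.  146.  176.5] M [[0.928, -0.021, 0.372], [-0.018, -1.0, -0.01], [0.372, 0.002, -0.928]] F [-0.5 -1.3 -0.5] w 87.9 q [ 0.27  0.36  1.93 -0.23  0.5   2.05]
```

```bash
python3 -m creep '{"delta_pos":[[-0.010,0,0.0318],[-0.010,0,0.0318],[-0.010,0,0.0318],[-0.010,0,0.0318],[0,0,0],[0,0,0]],"twist":[[0,0,0],[0,0,0],[0,0,0],[0,0,0],[0,0,0],[0,0,0]]}' 1; python3 -c "from h import *;st()"
```

```text
t: 17.92
ee_pos: [619.6, 145.4, 43.9]
orientation: [3.078, -0.035, 0.589]
ft_force: [0.8, 0.2, 0.3]
width: 87.9
grasp_force: 0.0
t17.92 p [619.6 145.4  43.9] M [[0.929, -0.023, 0.369], [-0.02, -1.0, -0.012], [0.369, 0.003, -0.929]] F [0.8 0.2 0.3] w 87.9 q [ 0.26  0.6   1.94 -0.44  0.26  2.26]
```

```bash
python3 -m creep '{"delta_pos":[[0.00365,0,0],[0.00365,0,0],[0.00365,0,-0.0002],[0.00365,0,-0.0002],[0.00365,0,-0.0002],[0.00365,0,-0.0002],[0,0,0]],"twist":[[0,0,0],[0,0,0],[0,0,0],[0,0,0],[0,0,0],[0,0,0],[0,0,0]]}' 1; python3 -c "
from h import *;st();W=wsnap('w7')
for u in (140,225,300): print([W[v,u].round(0).astype(int).tolist() for v in range(100,330,9)])"
```

```text
t: 18.5
ee_pos: [632.6, 144.0, 53.7]
orientation: [3.078, -0.035, 0.576]
ft_force: [-12.8, -0.6, 1.7]
width: 87.8
grasp_force: 5.2
t18.50 p [632.6 144.   53.7] M [[0.932, -0.024, 0.361], [-0.02, -1.0, -0.014], [0.362, 0.006, -0.932]] F [-12.8  -0.6   1.7] w 87.8 q [ 0.26  0.6   1.91 -0.37  0.3   2.18]
[[763, 258, 1], [755, 258, 0], [746, 256, 1], [739, 256, 0], [731, 255, 1], [723, 255, 1], [716, 254, 1], [698, 234, 43], [691, 231, 49], [684, 230, 52], [678, 228, 55], [673, 226, 58], [667, 224, 63], [662, 224, 64], [657, 223, 65], [652, 221, 69], [647, 220, 72], [642, 221, 70], [632, 249, 10], [625, 250, 9], [619, 250, 9], [612, 250, 8], [605, 251, 8], [623, 201, 116], [620, 199, 121], [626, 184, 154]]
[[756, 186, 1], [748, 186, 0], [740, 185, 1], [733, 185, 0], [726, 185, 1], [718, 185, 2], [712, 185, 0], [695, 178, 44], [687, 176, 52], [682, 176, 54], [676, 175, 59], [671, 175, 60], [666, 175, 61], [661, 174, 65], [656, 174, 67], [651, 174, 69], [647, 173, 72], [642, 173, 72], [633, 184, 10], [626, 184, 11], [620, 185, 8], [613, 185, 10], [607, 185, 10], [600, 185, 10], [594, 186, 9], [587, 186, 9]]
[[753, 127, 1], [746, 128, 1], [739, 128, 1], [732, 128, 0], [724, 129, 1], [717, 129, 0], [709, 129, 3], [693, 132, 44], [686, 133, 52], [681, 133, 54], [675, 134, 57], [670, 134, 61], [665, 134, 61], [660, 135, 65], [655, 135, 68], [650, 135, 68], [646, 136, 72], [641, 136, 72], [632, 132, 9], [625, 132, 10], [619, 132, 10], [613, 132, 9], [650, 146, 235], [600, 132, 10], [593, 133, 9], [586, 133, 9]]
```

```bash
python3 -m creep '{"delta_pos":[[0.0041,0,-0.0008],[0.0041,0,-0.0008],[0.0041,0,-0.0008],[0.0041,0,-0.0008],[0.0041,0,-0.0008],[0,0,0]],"twist":[[0,0,0],[0,0,0],[0,0,0],[0,0,0],[0,0,0],[0,0,0]]}' 1; python3 -c "
from h import *;st();W=wsnap('w8')
for u in (140,225): print([W[v,u].round(0).astype(int).tolist() for v in range(150,330,9)])"
```

```text
t: 19.05
ee_pos: [659.8, 145.8, 68.2]
orientation: [3.079, -0.034, 0.604]
ft_force: [-0.6, 0.5, -0.5]
width: 87.9
grasp_force: 0.0
t19.05 p [659.8 145.8  68.2] M [[0.926, -0.022, 0.378], [-0.021, -1.0, -0.008], [0.378, -0.001, -0.926]] F [-0.6  0.5 -0.5] w 87.9 q [ 0.25  0.59  1.86 -0.32  0.33  2.12]
[[752, 265, 1], [744, 264, 1], [736, 263, 1], [729, 263, 0], [721, 263, 1], [713, 262, 1], [706, 260, 4], [693, 236, 57], [687, 231, 68], [681, 225, 79], [676, 221, 89], [671, 218, 95], [666, 219, 94], [656, 255, 16], [649, 255, 17], [642, 255, 17], [635, 255, 18], [628, 256, 18], [647, 202, 133], [652, 187, 165]]
[[747, 190, 1], [740, 190, 2], [733, 190, 0], [725, 190, 1], [718, 190, 2], [711, 190, 1], [704, 189, 4], [692, 180, 58], [686, 178, 71], [680, 176, 78], [675, 175, 87], [671, 174, 96], [667, 174, 96], [656, 189, 9], [649, 189, 10], [642, 189, 9], [636, 189, 10], [629, 190, 10], [622, 190, 10], [615, 190, 10]]
```

Good. I'll continue to the stop.

```bash
python3 -m creep '{"delta_pos":[[0.0039,0,-0.0003],[0.0039,0,-0.0003],[0.0039,0,-0.0003],[0.0039,0,-0.0003],[0.003,0,0.001],[0.002,0,0.0008],[0,0,0]],"twist":[[0,0,0],[0,0,0],[0,0,0],[0,0,0],[0,0,0],[0,0,0],[0,0,0]]}' 1; python3 -m creep '{"delta_pos":[[0.0018,0,0.0008],[0.0018,0,0.0008],[0,0,0]],"twist":[[0,0,0],[0,0,0],[0,0,0]]}' 1; python3 -m creep '{"delta_pos":[[0.0018,0,0.0008],[0.0018,0,0.0008],[0,0,0]],"twist":[[0,0,0],[0,0,0],[0,0,0]]}' 1; python3 -c "
from h import *;st();W=wsnap('w9')
for u in (140,225): print([W[v,u].round(0).astype(int).tolist() for v in range(190,330,9)])"
```

```text
t: 19.68
ee_pos: [678.0, 145.1, 73.7]
orientation: [3.079, -0.034, 0.6]
ft_force: [0.2, -0.9, 0.1]
width: 87.6
grasp_force: 0.3
t: 19.93
ee_pos: [679.8, 144.9, 73.0]
orientation: [3.079, -0.034, 0.595]
ft_force: [-8.8, 0.9, 6.6]
width: 87.9
grasp_force: 4.4
t: 20.18
ee_pos: [680.3, 144.7, 72.3]
orientation: [3.079, -0.034, 0.586]
ft_force: [-25.0, 2.8, 18.0]
width: 87.8
grasp_force: 12.2
t20.18 p [680.3 144.7  72.3] M [[0.93, -0.023, 0.367], [-0.02, -1.0, -0.011], [0.367, 0.003, -0.93]] F [-25.    2.8  18. ] w 87.8 q [ 0.24  0.61  1.81 -0.27  0.37  2.06]
[[738, 262, 2], [730, 263, 0], [723, 263, 0], [715, 262, 0], [708, 261, 4], [699, 216, 102], [694, 216, 101], [686, 255, 18], [679, 254, 19], [672, 255, 19], [665, 254, 20], [658, 254, 21], [651, 255, 20], [670, 202, 134], [668, 200, 139], [673, 185, 172]]
[[735, 189, 0], [728, 189, 0], [721, 189, 0], [714, 189, 1], [707, 189, 4], [699, 172, 100], [694, 172, 103], [690, 173, 97], [679, 188, 9], [672, 188, 10], [665, 189, 9], [658, 189, 10], [651, 189, 9], [644, 189, 10], [637, 190, 10], [630, 190, 9]]
```

```bash
python3 -m creep '{"delta_pos":[[-0.023,0,-0.009],[0.0045,0,-0.0385],[0.0045,0,-0.0385],[0.0045,0,-0.0385],[0.0045,0,-0.0385],[0,0,0],[0,0,0],[0,0,0],[0,0,0],[0,0,0]],"twist":[[0,0,0],[0,0,0],[0,0,0],[0,0,0],[0,0,0],[0,-5.4,0],[0,-5.4,0],[0,-5.4,0],[0,-5.4,0],[0,0,0]]}' 1 >/dev/null
python3 - <<'E'
from h import *
st();W=wsnap('w10');np.save('pics/W10.npy',W)
cv2.imwrite('pics/w10c.png',cv2.resize(cv2.imread('pics/w10.png')[95:395,130:530],(800,600),interpolation=cv2.INTER_CUBIC))
E
```

```text
t21.07 p [622.4 146.5 223.1] M [[1.0, -0.023, 0.007], [-0.023, -1.0, 0.0], [0.007, -0.0, -1.0]] F [ 0.4 -1.2  0.1] w 87.8 q [ 0.21  0.44  1.6  -0.    1.09  1.81]
```

View pics/w10c.png

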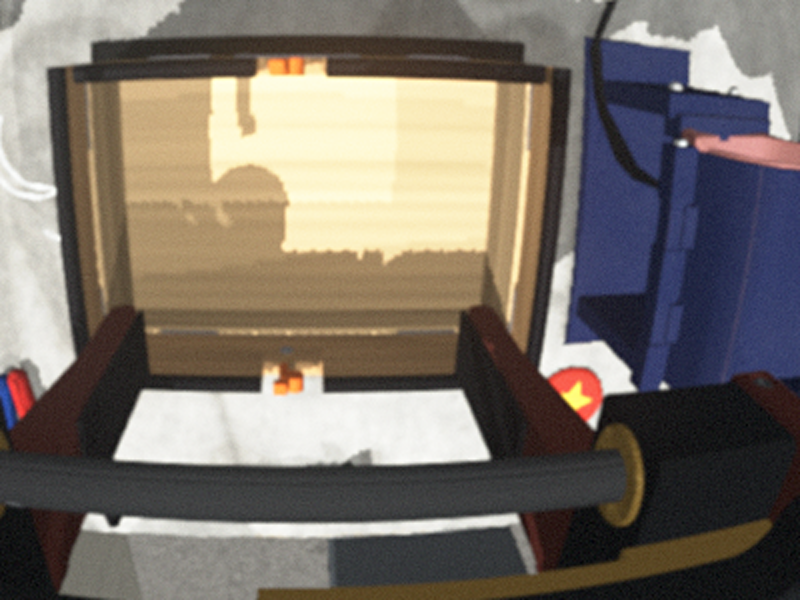

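```bash
cat >> h.py <<'E'
def wray(f,u,v,zp):
    z=np.load('pics/'+f+'.npz');K,E=z['K'],z['E'];x=(u-K[0,2])/K[0,0];y=(v-K[1,2])/K[1,1];r=np.hypot(x,y)+1e-9
    c=np.array([x/r*np.sin(r),y/r*np.sin(r),np.cos(r)]);w=E[:3,:3]@c;return E[:3,3]+w*(zp-E[2,3])/w[2]
E
python3 - <<'E'
from h import *
c=lambda a,b:(130+a/2,95+b/2)
for n,a,b in [('farL',257,68),('farR',328,70),('nearL',263,383),('nearR',324,383),('LU far',60,68),('LLnear',133,385),('endL inner',70,68),('endR far',560,70),('endL near',82,360),('endR near',533,375)]: print(n,wray('w10',*c(a,b),102).round(1))
W=np.load('pics/W10.npy')
# notch y from top of side walls: points z 96..108 near x 538/694, histogram of y
for lo,hi in ((530,546),(686,702)):
    m=(W[...,0]>lo)&(W[...,0]<hi)&(W[...,2]>96)&(W[...,2]<110)&(W[...,1]>60)&(W[...,1]<230);y=np.sort(W[m][:,1]);g=np.diff(y);i=np.argsort(g)[-3:];print(len(y),W[m][:,0].mean(),y[0],y[-1],[(y[k].round(1),y[k+1].round(1)) for k in i])
# bar from top image re-use: points along axis
p=np.load('pics/W0.npy')
E
```

```text
farL [693.8 165.7 102. ]
farR [692.1 134.9 102. ]
nearL [541.1 168.9 102. ]
nearR [540.5 138.5 102. ]
LU far [699.1 255.6 102. ]
LLnear [539.5 236.1 102. ]
endL inner [698.7 250.7 102. ]
endR far [693.8  28.5 102. ]
endL near [553.5 261.8 102. ]
endR near [539.2  29.3 102. ]
1230 539.5138290990831 68.52371671417716 229.69995530788356 [(np.float64(68.5), np.float64(69.7)), (np.float64(164.6), np.float64(170.7)), (np.float64(139.4), np.float64(149.5))]
1726 693.7242982619612 60.05651356896283 229.82835249248183 [(np.float64(146.2), np.float64(146.9)), (np.float64(160.9), np.float64(166.9)), (np.float64(135.8), np.float64(146.1))]
```

All four walls stand upright in this view. The clip gaps are at crop cols 257–328 (far) and 263–324 (near), which puts the notch line at y ≈ 145.2 near and 141.8 far. Next I go to the bar.

```bash
python3 -m creep '{"delta_pos":[[-0.0385,-0.0095,0],[-0.0385,-0.0095,0],[-0.0385,-0.0095,0],[-0.0385,-0.0095,0],[-0.0385,-0.0095,0],[-0.0385,-0.0095,0],[0,0,0],[0,0,0],[0,0,0],[0,0,0],[0,0,0],[0,0,0],[0,0,0],[0,0,0],[0,0,0],[0,0,0],[0,0,0],[0,0,0],[0,0,0],[0,0,0]],"twist":[[0,0,0],[0,0,0],[0,0,0],[0,0,0],[0,0,0],[0,0,0],[0,0,-7.1],[0,0,-7.1],[0,0,-7.1],[0,0,-7.1],[0,0,-7.1],[0,0,-7.1],[0,0,-7.1],[0,0,-7.1],[0,0,-7.1],[0,0,-7.1],[0,0,-7.1],[0,0,-7.1],[0,0,-7.1],[0,0,-7.1]]}' 1 >/dev/null; python3 -m creep '{"delta_pos":[[0,0,0]],"twist":[[0,0,0]]}' 1 >/dev/null
python3 - <<'E'
from h import *
p,M=st();W=wsnap('w11')
m=(W[...,2]>5)&(W[...,2]<40)&(W[...,0]>350)&(W[...,0]<435)&(W[...,1]>80)&(W[...,1]<315)
q=W[m][:,:2].astype(np.float32);r=cv2.minAreaRect(q);print(len(q),r)
vx,vy,x0,y0=cv2.fitLine(q,cv2.DIST_HUBER,0,.01,.01).ravel();print(vx,vy,x0,y0,np.degrees(np.arctan2(vy,vx)))
u=np.array([vx,vy]);s=(q-[x0,y0])@u;print(s.min(),s.max())
print('tool x ang',np.degrees(np.arctan2(M[1,0],M[0,0])))
E
```

```text
t22.87 p [388.8 208.2 220.3] M [[-0.146, 0.989, 0.009], [0.989, 0.146, -0.0], [-0.002, 0.009, -1.0]] F [-0.1  0.1  0.7] w 87.9 q [ 0.47  0.15  2.03 -0.01  0.96  0.32]
2566 ((391.9505920410156, 208.88589477539062), (24.057334899902344, 190.45077514648438), 8.656814575195312)
0.14779404 -0.98901814 390.97885 213.18298 -81.500885
-90.85558 99.64738
tool x ang 98.41848966330222
```

View pics/w11.png

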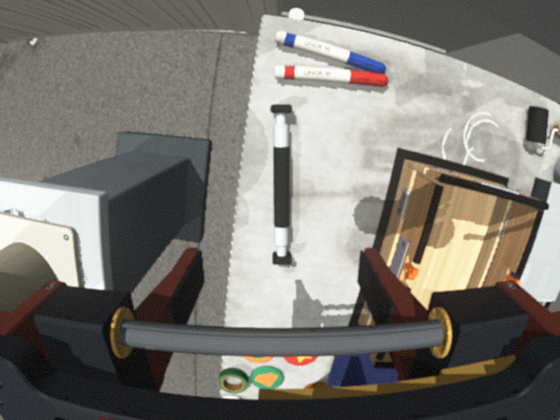

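The bar lies along the image vertical at col 282, between the open fingers. Its centre is about (392.5, 208.5).

```bash
python3 -m creep '{"delta_pos":[[0.0004,0.0004,0.038],[0,0.0004,0.038],[0,0.0004,0.038],[0,0.0004,0.038],[0,0.0002,0.038],[0,0,0.013],[0,0,0.011],[0,0,0]],"twist":[[0,0,0],[0,0,0],[0,0,0],[0,0,0],[0,0,0],[0,0,0],[0,0,0],[0,0,0]]}' 1; python3 -c "from h import *;st()"
```

```text
t: 23.58
ee_pos: [391.1, 208.2, 4.7]
orientation: [2.06, 2.366, 0.002]
ft_force: [0.1, -0.4, 0.4]
width: 87.9
grasp_force: 0.0
t23.58 p [391.1 208.2   4.7] M [[-0.138, 0.99, 0.004], [0.99, 0.138, -0.002], [-0.003, 0.004, -1.0]] F [ 0.1 -0.4  0.4] w 87.9 q [ 0.47  0.57  2.13 -0.01  0.44  0.34]
```

```bash
python3 -m creep '{"delta_pos":[[0.0004,0.001,0.0012],[0,0,0]],"twist":[[0,0,-0.5],[0,0,0]]}' 1; python3 -m creep '{"delta_pos":[[0,0,0],[0,0,0],[0,0,0],[0,0,0],[0,0,0],[0,0,0],[0,0,0],[0,0,0]],"twist":[[0,0,0],[0,0,0],[0,0,0],[0,0,0],[0,0,0],[0,0,0],[0,0,0],[0,0,0]]}' 0.1; python3 -c "from h import *;st()"
```

```text
t: 23.75
ee_pos: [394.2, 209.9, 6.1]
orientation: [2.045, 2.377, 0.009]
ft_force: [0.4, 0.5, 0.5]
width: 88.1
grasp_force: 0.0
t: 24.42
ee_pos: [393.8, 209.6, 5.6]
orientation: [2.044, 2.378, 0.006]
ft_force: [-0.4, 0.4, -0.5]
width: 38.3
grasp_force: 0.0
t24.42 p [393.8 209.6   5.6] M [[-0.15, 0.989, 0.007], [0.989, 0.15, -0.001], [-0.002, 0.007, -1.0]] F [-0.4  0.4 -0.5] w 38.3 q [ 0.46  0.57  2.12 -0.01  0.44  0.32]
```

```bash
python3 -m creep '{"delta_pos":[[-0.0008,0,0.002],[0,0,0],[0,0,0],[0,0,0],[0,0,0],[0,0,0]],"twist":[[0,0,0],[0,0,0],[0,0,0],[0,0,0],[0,0,0],[0,0,0]]}' 0.1;python3 -c "from h import *;st()"
```

```text
t: 24.92
ee_pos: [393.8, 208.7, 3.4]
orientation: [2.044, 2.378, 0.006]
ft_force: [-0.5, 0.7, -1.9]
width: 17.1
grasp_force: 30.0
t24.92 p [393.8 208.7   3.4] M [[-0.15, 0.989, 0.007], [0.989, 0.15, -0.001], [-0.002, 0.007, -1.0]] F [-0.5  0.7 -1.9] w 17.1 q [ 0.46  0.58  2.12 -0.01  0.44  0.32]
```

```bash
python3 -m creep '{"delta_pos":[[0,0,-0.01],[0,0,-0.03],[0,0,-0.035],[0,0,-0.035],[0,0,-0.035],[0,0,-0.035],[0,0,0],[0,0,0],[0,0,0],[0,0,0],[0,0,0],[0,0,0],[0,0,0],[0,0,0],[0,0,0],[0,0,0],[0,0,0],[0,0,0],[0,0,0],[0,0,0]],"twist":[[0,0,0],[0,0,0],[0,0,0],[0,0,0],[0,0,0],[0,0,0],[0,0,7.13],[0,0,7.13],[0,0,7.13],[0,0,7.13],[0,0,7.13],[0,0,7.13],[0,0,7.13],[0,0,7.13],[0,0,7.13],[0,0,7.13],[0,0,7.13],[0,0,7.13],[0,0,7.13],[0,0,7.13]]}' ; python3 -m creep '{"delta_pos":[[0,0,0]],"twist":[[0,0,0]]}';python3 -c "from h import *;st();wsnap('w12')"
```

```text
t: 26.58
ee_pos: [392.2, 208.7, 184.1]
orientation: [3.141, -0.042, 0.011]
ft_force: [0.2, 0.4, -1.8]
width: 17.3
grasp_force: 30.0
t: 26.67
ee_pos: [392.3, 208.7, 184.1]
orientation: [3.141, -0.039, 0.011]
ft_force: [-0.4, -0.5, -2.0]
width: 17.2
grasp_force: 30.0
t26.67 p [392.3 208.7 184.1] M [[1.0, -0.025, 0.007], [-0.025, -1.0, -0.001], [0.007, 0.0, -1.0]] F [-0.4 -0.5 -2. ] w 17.2 q [ 0.46  0.21  2.05 -0.    0.87  2.06]
```

View pics/w12.png

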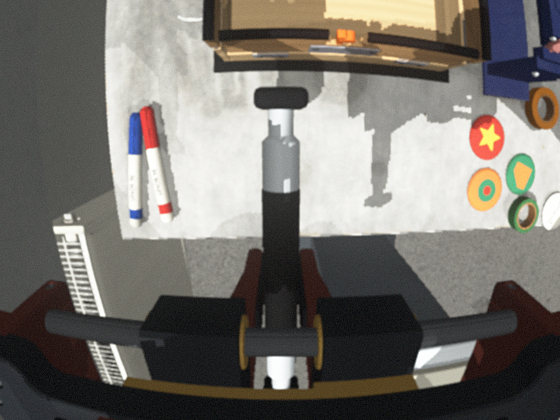

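Run:
```python
from h import *
p,M=st();W=wcloud('w12')
print([W[v,281].round(1).tolist() for v in range(84,200,5)])
m=(W[...,2]>165)&(W[...,0]>430)&(W[...,0]<520)&(abs(W[...,1]-208)<30);q=W[m];print(len(q))
k=q[q[:,0]>q[:,0].max()-9];print('xmax',np.percentile(k[:,0],95),'y',k[:,1].min(),k[:,1].max(),'z',np.percentile(k[:,2],[5,50,95]))
for a,b in ((440,450),(462,474),(478,500)):
  s=q[(q[:,0]>a)&(q[:,0]<b)]; 
  if len(s):print(a,s[:,1].min().round(1),s[:,1].max().round(1),np.percentile(s[:,2],95).round(1))
```

```text
t26.72 p [392.3 208.8 184. ] M [[1.0, -0.018, 0.007], [-0.018, -1.0, -0.001], [0.007, 0.0, -1.0]] F [-0.4 -0.1 -1.4] w 16.7 q [ 0.46  0.21  2.05 -0.    0.87  2.06]
[[509.0, 206.9, -0.1], [485.4, 207.8, 205.0], [483.2, 207.8, 206.0], [481.0, 207.9, 206.3], [478.8, 208.0, 205.5], [476.8, 208.0, 199.5], [474.5, 208.0, 199.8], [472.3, 208.1, 199.1], [470.0, 208.2, 199.7], [467.8, 208.2, 200.7], [465.5, 208.3, 199.7], [463.3, 208.3, 200.8], [461.1, 208.4, 202.4], [458.9, 208.4, 203.0], [456.8, 208.5, 203.6], [454.4, 208.5, 202.6], [452.0, 208.6, 202.0], [449.9, 208.6, 202.9], [472.8, 208.3, 347.2], [445.3, 208.8, 202.8], [442.8, 208.8, 201.9], [440.7, 208.9, 202.7], [438.4, 208.9, 203.2], [436.1, 209.0, 203.1]]
5722
xmax 486.48752912782004 y 196.07505999993327 220.0957158640699 z [203.71631665 205.77437715 207.04247036]
440 200.1 218.0 203.1
462 200.5 217.2 347.2
478 196.1 220.1 207.0
```

```bash
python3 -m creep '{"delta_pos":[[0.0324,0.0086,0],[0.0324,0.0086,0],[0.0324,0.0086,0],[0.0324,0.0086,0],[0.0324,0.0086,0],[0.0324,0.0086,0],[0.0324,0.0086,0],[0,0,0.03],[0,0,0.03],[0,0,0],[0,0,0]],"twist":[[0,0,0],[0,0,0],[0,0,0],[0,0,0],[0,0,0],[0,0,0],[0,0,0],[0,0,0],[0,0,0],[0,0,0],[0,0,0]]}';python3 -c "
from h import *
st();st();wsnap('w13')
cv2.imwrite('pics/w13c.png',cv2.resize(cv2.imread('pics/w13.png')[60:260,180:400],(660,600),interpolation=cv2.INTER_CUBIC))"
```

```text
t: 27.63
ee_pos: [616.9, 143.5, 123.8]
orientation: [3.14, -0.028, 0.004]
ft_force: [0.1, 0.3, -1.7]
width: 17.2
grasp_force: 30.0
t27.63 p [616.9 143.5 123.8] M [[1.0, -0.018, 0.002], [-0.018, -1.0, -0.002], [0.003, 0.002, -1.0]] F [ 0.1  0.3 -1.7] w 17.2 q [ 0.21  0.55  1.67 -0.    0.91  1.8 ]
t27.63 p [616.9 143.5 123.8] M [[1.0, -0.018, 0.002], [-0.018, -1.0, -0.002], [0.003, 0.002, -1.0]] F [ 0.1  0.3 -1.7] w 17.2 q [ 0.21  0.55  1.67 -0.    0.91  1.8 ]
```

View pics/w13c.png

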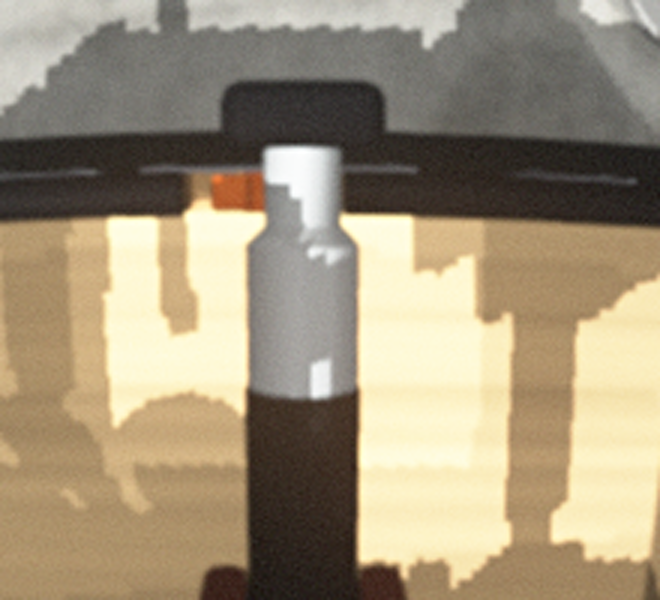

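Run:
```python
from h import *
c=lambda a,b:(180+a/3,60+b/3)
for n,a,b,z in [('gapL',187,192,102),('gapR?',341,192,102),('neck',302.5,190,134),('neckL',264,190,134),('neckR',341,190,134),('knob end',303,82,134),('grip',302,380,134),('gripb',302,560,134),('strip in',120,212,102),('strip out',120,136,102)]: print(n,wray('w13',*c(a,b),z).round(2))
```

```text
gapL [694.42 165.26 102.  ]
gapR? [693.71 136.39 102.  ]
neck [694.89 143.63 134.  ]
neckL [695.01 149.58 134.  ]
neckR [694.81 137.68 134.  ]
knob end [711.82 143.26 134.  ]
grip [664.65 144.23 134.  ]
gripb [633.52 144.76 134.  ]
strip in [691.16 178.21 102.  ]
strip out [705.7  177.68 102.  ]
```

The neck (crop cols 264–341) sits over the far clip, about 1 mm too far to +y. I'll correct that and lower in small steps while watching the force.

```bash
python3 -m creep '{"delta_pos":[[0,0.001,0.01],[0,0,0.01],[0,0,0]],"twist":[[0,0,0.25],[0,0,0],[0,0,0]]}'; python3 -m creep '{"delta_pos":[[0,0,0.003],[0,0,0.003],[0,0,0]],"twist":[[0,0,0],[0,0,0],[0,0,0]]}'; python3 -c "from h import *;st()"
```

```text
t: 27.93
ee_pos: [617.8, 142.9, 104.3]
orientation: [3.141, -0.038, 0.009]
ft_force: [-0.8, -0.6, -1.9]
width: 17.5
grasp_force: 30.0
t: 28.18
ee_pos: [618.5, 143.0, 98.9]
orientation: [3.141, -0.039, 0.01]
ft_force: [1.0, -0.0, -2.0]
width: 17.4
grasp_force: 30.0
t28.18 p [618.5 143.   98.9] M [[1.0, -0.025, 0.007], [-0.025, -1.0, -0.001], [0.007, 0.001, -1.0]] F [ 1. -0. -2.] w 17.4 q [ 0.21  0.59  1.68 -0.    0.86  1.81]
```

```bash
for i in 1; do python3 -m creep '{"delta_pos":[[-0.001,0,0.002],[0,0,0.002],[0,0,0]],"twist":[[0,0,0],[0,0,0],[0,0,0]]}'; python3 -m creep '{"delta_pos":[[0,0,0.002],[0,0,0.002],[0,0,0]],"twist":[[0,0,0],[0,0,0],[0,0,0]]}'; done; python3 -c "from h import *;st()"
```

```text
t: 28.43
ee_pos: [617.5, 142.9, 94.8]
orientation: [3.141, -0.039, 0.01]
ft_force: [-0.6, 0.2, -2.0]
width: 17.0
grasp_force: 30.0
t: 28.68
ee_pos: [618.4, 142.1, 91.7]
orientation: [3.14, -0.038, 0.013]
ft_force: [0.8, -4.6, 2.2]
width: 17.3
grasp_force: 30.0
t28.68 p [618.4 142.1  91.7] M [[1.0, -0.024, 0.008], [-0.024, -1.0, -0.002], [0.008, 0.002, -1.0]] F [ 0.8 -4.6  2.2] w 17.3 q [ 0.21  0.6   1.69 -0.    0.85  1.81]
```

```bash
python3 -m creep '{"delta_pos":[[0,0,0.002],[0,0,0.001],[0,0,0]],"twist":[[0,0,0],[0,0,0],[0,0,0]]}'; python3 -m creep '{"delta_pos":[[0,0,0.002],[0,0,0.001],[0,0,0]],"twist":[[0,0,0],[0,0,0],[0,0,0]]}'
```

```text
t: 28.93
ee_pos: [618.5, 142.0, 89.4]
orientation: [3.14, -0.039, 0.013]
ft_force: [-2.4, -4.7, 8.5]
width: 17.2
grasp_force: 30.0
t: 29.18
ee_pos: [618.2, 142.0, 85.9]
orientation: [3.14, -0.039, 0.013]
ft_force: [-0.8, -5.1, 4.4]
width: 16.9
grasp_force: 30.0
```

```bash
python3 -m creep '{"delta_pos":[[0,0,0.002],[0,0,0.002],[0,0,0]],"twist":[[0,0,0],[0,0,0],[0,0,0]]}'; python3 -m creep '{"delta_pos":[[0,0,0.002],[0,0,0.001],[0,0,0]],"twist":[[0,0,0],[0,0,0],[0,0,0]]}';  python3 -m creep '{"delta_pos":[[0,0,0.0015],[0,0,0.0015],[0,0,0]],"twist":[[0,0,0],[0,0,0],[0,0,0]]}'
```

```text
t: 29.43
ee_pos: [618.2, 142.4, 81.7]
orientation: [3.14, -0.039, 0.012]
ft_force: [-0.1, -3.2, 2.6]
width: 17.0
grasp_force: 30.0
t: 29.68
ee_pos: [618.2, 142.6, 78.5]
orientation: [3.14, -0.04, 0.012]
ft_force: [0.3, -3.3, 3.1]
width: 17.2
grasp_force: 30.0
t: 29.93
ee_pos: [618.5, 142.9, 76.9]
orientation: [3.141, -0.039, 0.013]
ft_force: [-3.7, -3.8, 16.1]
width: 17.2
grasp_force: 30.0
```

```bash
python3 -m creep '{"delta_pos":[[0,0,0.001],[0,0,0]],"twist":[[0,0,0],[0,0,0]]}'; python3 -m creep '{"delta_pos":[[0,0,-0.002],[0,0,0],[0,0,0],[0,0,0],[0,0,0],[0,0,0]],"twist":[[0,0,0],[0,0,0],[0,0,0],[0,0,0],[0,0,0],[0,0,0]]}' 0.6; python3 -m creep '{"delta_pos":[[0,0,-0.01],[0,0,-0.03],[0,0,-0.035],[0,0,-0.035],[0,0,-0.035],[0,0,0]],"twist":[[0,0,0],[0,0,0],[0,0,0],[0,0,0],[0,0,0],[0,0,0]]}'
python3 - <<'E'
from h import *
st();W=wsnap('w14');im=cv2.imread('pics/w14.png')
cv2.imwrite('pics/w14c.png',cv2.resize(im[90:300,160:420],(743,600),interpolation=cv2.INTER_CUBIC))
m=(W[...,2]>60)&(abs(W[...,1]-143.5)<13)&(W[...,0]>545)
for a,b in ((560,572),(580,600),(620,640),(660,675),(676,684),(702,714)):
  s=W[m&(W[...,0]>a)&(W[...,0]<b)&(W[...,2]<130)];print(a,len(s),np.percentile(s[:,2],90).round(1) if len(s) else '', np.percentile(s[:,1],[2,98]).round(1) if len(s) else '')
E
```

```text
t: 30.1
ee_pos: [618.6, 142.9, 76.7]
orientation: [3.141, -0.039, 0.013]
ft_force: [-6.9, -3.8, 23.2]
width: 17.2
grasp_force: 30.0
t: 30.6
ee_pos: [617.6, 143.0, 75.6]
orientation: [3.141, -0.039, 0.01]
ft_force: [0.9, 0.9, -0.1]
width: 51.6
grasp_force: 0.0
t: 31.1
ee_pos: [620.8, 143.9, 229.5]
orientation: [-3.139, 0.039, -0.03]
ft_force: [0.8, -0.7, 1.1]
width: 52.3
grasp_force: 0.0
t31.10 p [620.8 143.9 229.5] M [[1.0, -0.025, 0.019], [-0.025, -1.0, 0.002], [0.019, -0.002, -1.0]] F [ 0.8 -0.7  1.1] w 52.3 q [ 0.21  0.43  1.61 -0.    1.09  1.81]
560 185 95.6 [137.6 154. ]
580 363 96.0 [136.2 154.2]
620 390 95.9 [135.6 153. ]
660 308 95.9 [134.9 151.9]
676 163 96.0 [134.7 151.5]
702 300 99.4 [130.9 153.3]
```

View pics/w14c.png

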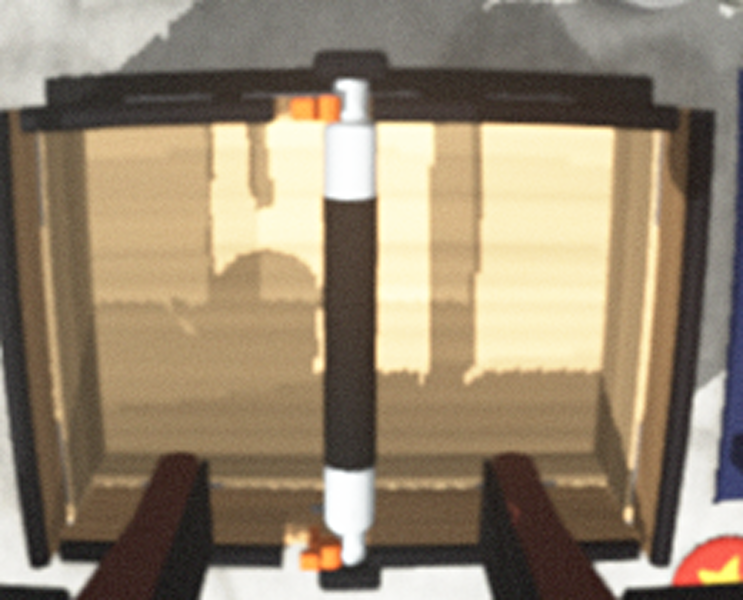

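The crop shows the bar seated level: rubber from (350,200) to (350,465), far jaw at about (315,107), near jaw at about (322,552). I've gone over the picture budget, so I'll check the jaw closure numerically.

```bash
python3 - <<'E'
from h import *
for f in ('w10','w14'):
  im=cv2.imread('pics/'+f+'.png');h=cv2.cvtColor(im,cv2.COLOR_BGR2HSV)
  m=(h[...,0]>5)&(h[...,0]<16)&(h[...,1]>190)&(h[...,2]>130)
  n,l,s,c=cv2.connectedComponentsWithStats(m.astype(np.uint8))
  for i in range(1,n):
    x,y,w,hh,a=s[i]
    if a>15 and 200<x<340: print(f,s[i],'y range at z~102',wray(f,x-.5,c[i][1],102)[:2].round(1),wray(f,x+w-.5,c[i][1],102)[:2].round(1))
E
python3 - <<'E'
from h import *
for f in ('w10','w14'):
  im=cv2.imread('pics/'+f+'.png').astype(int);b,g,r=im[...,0],im[...,1],im[...,2]
  m=(r>150)&(r-g>70)&(g-b>20)
  n,l,s,c=cv2.connectedComponentsWithStats(m.astype(np.uint8))
  for i in range(1,n):
    x,y,w,hh,a=s[i]
    if a>10 and 200<x<340: print(f,s[i],'y at z102',wray(f,x-.5,c[i][1],102)[:2].round(1),wray(f,x+w-.5,c[i][1],102)[:2].round(1))
E
```

```text
w10 [264 124  18   8 125] y at z102 [695.1 161.3] [694.6 145.7]
w10 [267 283  14   9  81] y at z102 [540.3 164. ] [540.1 150. ]
w14 [261 123  18  10 112] y at z102 [695.1 161.9] [694.6 145.9]
w14 [266 281  14   9  90] y at z102 [539.4 163.1] [539.1 148.9]
```

```bash
python3 -c "
from workcell import *
print(close_job())"
```

```text
the job is handed in; nothing more can be done
None
```

The job is handed in at about 31 s: all four tote walls are up against their stops, the carrying bar is home in both clips with both jaws measured back at their shut positions, and I did not touch the badges or tape; I viewed 12 pictures, over the limit of 10.

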